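# Set out the round sweet tins on two saucers

## Robot

A 6-joint arm with a two-finger parallel gripper is mounted at the origin on the work surface. World frame = base frame: x ahead of the robot, y to its left, z up, the work surface at z = 0. Lengths are in m, angles in rad, forces in N, time in s.
With the tool pointing down it reaches from about 0.225 to 0.875 m from the base axis. Payload 3.4 kg.
Tool frame: the origin (TCP) lies midway between the tips of the shut fingers; the grasp point (between the pads) lies 19 mm behind it (manip.pinch_z is the distance from the TCP to the grasp point, in m); z points along the fingers, y is the line along which they close (so a half turn about z gives the same grasp; the last joint's range is limited). The gripper opens to 85 mm and grips with 20 to 120 N. Pads are 22 mm wide; open, the fingers measure 114 mm over their backs; the gripper's body (76 mm by 85 mm) begins 54 mm behind the grasp point. The pads swing forward as they close: fully open they stand 13 mm farther back than shut.
Start: joints at [1.214, 0.276, 1.505, -0, 1.361, -0.121], TCP at [0.134, 0.559, 0.207] pointing down, gripper open.
Joint ranges: [-2.89, 2.89], [-0.75, 2.08], [0.22, 2.7], [-1.18, 4.32], [0.11, 2.71], [-2.7, 2.7]. Speed limits (rad/s): [2.57, 2.57, 3.14, 3.14, 3.14, 3.14].

## Interface

Orientations are given as a unit quaternion [w, x, y, z].
In Python, from rig import manip gives the robot as it stands.
- The arm moves only by the tool carry_out, never from a script. Its arguments are lists of equal length, an entry for each row: "delta_pos": the shift along the tool's x, y, z scaled (see below), a list of three; "turn": the turn, a rotation vector about the tool's x, y, z scaled (see below), a list of three; "claw": the closure, from -1 (fully open) to 1 (shut). A call has 1 to 12 rows; each row is the pose to reach, as a shift and turn from the pose commanded when the call began, along the tool's axes at that moment; what a row does not reach only later rows make up. The controller multiplies each number of a shift by 400 mm and each number of a turn by 30 degrees. A row lasts 1/10 s, in which the tool goes at most 50 mm and 8.59 degrees, less where a joint would pass 70% of its speed; a pose out of reach is approached as far as the arm can. A call with a number of a shift or a turn outside -1 to 1 is refused whole. A call with a gripper value outside its range is refused whole. The fingers move at their own pace and stop on an object; "force" is the grip in N (left out, the last holds). Time passes only in rows, so rows that repeat a pose let the fingers close. It gives the time, the measured TCP pose, the force, the opening and the grip force at its end, in the units of the state.
- manip.get_state(): the state, without advancing time (a new reading comes with each control period).
- manip.get_image(name): name is "scene" or "top" or "wrist"; returns a dict with "image" (420x560x3 uint8, red, green, blue), "z_map" (420x560 float32, m along the optical axis (not along the pixel's ray), 0 where there is no reading), "fx", "fy", "cx", "cy" (pixels), "k1" (the pictures are not rectified: a ray, as slopes to the right and down, at radius r is drawn at 1 + k1 r^2 times it, then the intrinsics apply), "world_to_cam" (4x4, takes a point from world to camera coordinates). Camera axes: x right, y down, z forward; pixel columns grow to the right and rows downward; lengths in m; the calibration is good to about 2 mm. A picture is of the moment at which its call begins.
- manip.sign_off(): hands the job in; it is judged then, once.
Trained networks look in the newest picture that a camera, given by its name, has taken for a name from the list of things; names that differ only in an ending like _2 or _b are one class to them, and where a whole thing is asked for, a point or a joint stands for the part that bears it (a point fixed in the world has none). Each returns a list of dicts, best first, with "score" (0 to 1); they miss things now and then, are a little off and sometimes report something else, mostly with a low value. They report only what shows in the picture. A call takes as long as a camera call. They do not tell look-alikes from the thing itself.
- manip.spot_in(camera, query): "point" ([x, y, z] in m, in world coordinates, good to about 4 mm: the middle of the surface that is visible of it).
- manip.place_of(camera, query): "point" ([x, y, z] in m, in world coordinates, good to about 4 mm: a listed point, or the origin of a listed thing).
The state is a dict: "clock": time; "qpos": joint angles; "qd": joint speeds; "effort": joint torques, N m; "position": TCP position; "ee_rot": TCP orientation; "contact_force": force on the tool from outside, world axes, zero at the start; "moment": the same for the moment, N m; "width": finger opening in m; "gripper_force": force on a finger pad.
Only numpy, scipy, OpenCV 4.12 (cv2) and the standard library are available. Lean on these libraries where they do the work, as an engineer would, in place of code of your own. Each camera call takes 0.05 s, during which the arm holds its last target. There are 200 camera calls.

## Task

Guests are coming: in the middle of each saucer stand the large round tin of the saucer's own colour, and centre the small round tin of that colour on top of it, all upright and let go. Leave the square tins on the tray, and the toothpick holder and the canister, where they are.

Things in the scene. Friction and masses are not known exactly. Their poses are not given: they have to be found in the camera images.
- big_red_center (a point): large round red sweet tin, closed, upright: a plain cylinder 56 mm in diameter and 44 mm high with a flat top (a thin brass circle on it and a brass line round it). It starts on the aluminium tray. Point: its centre, 22 mm above its underside; z points up. Floor of the tray: 3 mm above the table; tray rim: 12 mm above the table; the six tins stand about 95 mm apart (centres), in two rows.
- big_blue_center (a point): large round blue sweet tin, closed, upright: a plain cylinder 56 mm in diameter and 44 mm high with a flat top (a thin brass circle on it and a brass line round it). It starts on the aluminium tray. Point: its centre, 22 mm above its underside; z points up. Floor of the tray: 3 mm above the table; tray rim: 12 mm above the table; the six tins stand about 95 mm apart (centres), in two rows.
- small_red_center (a point): small round red sweet tin, closed, upright: a plain cylinder 40 mm in diameter and 36 mm high with a flat top (a thin brass circle on it and a brass line round it). It starts on the aluminium tray. Point: its centre, 18 mm above its underside; z points up.
- small_blue_center (a point): small round blue sweet tin, closed, upright: a plain cylinder 40 mm in diameter and 36 mm high with a flat top (a thin brass circle on it and a brass line round it). It starts on the aluminium tray. Point: its centre, 18 mm above its underside; z points up.
- square_red_center (a point): square red sweet tin, 50 x 50 x 44 mm high, flat brass-lined top, starts on the aluminium tray and stays there. Point: its centre, 22 mm above its underside; x and y run along its sides, z up.
- square_blue_center (a point): square blue sweet tin, 50 x 50 x 44 mm high, flat brass-lined top, starts on the aluminium tray and stays there. Point: its centre, 22 mm above its underside; x and y run along its sides, z up.
- saucer_red_well (a point): red glazed saucer, loose on the table, empty at the start: 144 mm across, with a flat white middle (the well, about 104 mm across, 6 mm above the table) and a rim that rises outward to 14 mm above the table. Point: centre of the well's upper face; z up.
- saucer_blue_well (a point): blue glazed saucer, loose on the table, empty at the start: 144 mm across, with a flat white middle (the well, about 104 mm across, 6 mm above the table) and a rim that rises outward to 14 mm above the table. Point: centre of the well's upper face; z up.
- toothpick_holder: bamboo toothpick holder, 42 mm in diameter, 69 mm high with its picks, loose on the table, to be left alone. Origin: centre of its underside; z up.
- canister: white plastic canister with a green press-button lid, 94 mm in diameter, 121 mm high, loose on the table, to be left alone. Origin: centre of its underside; z up.
Mind the look-alikes: they are no part of the job. Leave any orange or turquoise look-alike of the part that bears big_red_center alone.

How it is judged:
At the end, for the whole second after the job is handed in: On each saucer the large round tin of its colour stands upright within 15 mm of the middle, with the small one of that colour upright on it within 12 mm of its axis (tilts under 0.1 rad); all at rest and released; square tins, toothpick holder and canister within 30 mm of their starts (horizontal distance between big_red_center and saucer_red_well below 0.015 m and z of big_red_center in the frame of saucer_red_well between 0.018 and 0.026 m and horizontal distance between small_red_center and big_red_center below 0.012 m and z of small_red_center in the frame of big_red_center between 0.036 and 0.044 m and angle between each of big_red_center, small_red_center, saucer_red_well, big_blue_center, small_blue_center, saucer_blue_well's own z axis and vertical below 0.1 rad and linear speed of each of big_red, small_red, saucer_red, big_blue, small_blue, saucer_blue below 0.02 m/s and distance of each of square_red_center, square_blue_center, toothpick_holder, canister from where it was at the start of the episode below 0.03 m and horizontal distance between big_blue_center and saucer_blue_well below 0.015 m and z of big_blue_center in the frame of saucer_blue_well between 0.018 and 0.026 m and horizontal distance between small_blue_center and big_blue_center below 0.012 m and z of small_blue_center in the frame of big_blue_center between 0.036 and 0.044 m); the robot touches nothing.
It fails at once if the square red tin is moved more than 30 mm from where it stood (distance of square_red_center from where it was at the start of the episode above 0.03 m).
It fails at once if the square blue tin is moved more than 30 mm from where it stood (distance of square_blue_center from where it was at the start of the episode above 0.03 m).
It fails at once if the toothpick holder is moved more than 30 mm from where it stood (distance of toothpick_holder from where it was at the start of the episode above 0.03 m).
It fails at once if the canister is moved more than 30 mm from where it stood (distance of canister from where it was at the start of the episode above 0.03 m).
It also fails if it takes over 112 s, if anything falls off the work surface, if the arm or the gripper's body presses on something with over 40 N, if the wrist force passes 120 N, or if a joint passes its speed limit or range.

## Working session

There is one attempt and no reset: what is moved stays moved. The work goes in short steps, Python scripts to look and compute and a tool call to move; the robot and the scene stay as the last step left them, time stands still between calls to the robot, and variables do not carry over. Pictures are saved under pics/ and viewed, at most 14 in all, crops included, and the job is handed in when it is done.

Besides the shell and the picture viewer there is one more tool, called as a command line: name --argument value ..., lists and objects as JSON in quotes. carry_out: Moves the arm, as the interface text tells. Shifts and turns lie within -1 to 1; 1 stands for 400 mm of shift or 30 degrees of turn. Its arguments: {"type":"object","properties":{"delta_pos":{"type":"array","items":{"type":"array","items":{"type":"number","minimum":-1,"maximum":1}}},"turn":{"type":"array","items":{"type":"array","items":{"type":"number","minimum":-1,"maximum":1}}},"claw":{"type":"array","items":{"type":"number"}},"force":{"type":"number"}},"required":["delta_pos","turn","claw"]}

```bash
mkdir -p pics; cat > h.py <<'E'
from rig import manip
import numpy as np, cv2
def save(im,n): cv2.imwrite(n,im[:,:,::-1])
def proj(d,p):
    c=d["world_to_cam"]@np.r_[p,1]; s=c[:2]/c[2]; s=s*(1+d["k1"]*(s@s))
    return np.array([d["fx"]*s[0]+d["cx"],d["fy"]*s[1]+d["cy"]])
def unproj(d,u,v,h=None):
    s0=np.array([(u-d["cx"])/d["fx"],(v-d["cy"])/d["fy"]]); s=s0.copy()
    for _ in range(20): s=s0/(1+d["k1"]*(s@s))
    M=np.linalg.inv(d["world_to_cam"]); o=M[:3,3]; r=M[:3,:3]@np.r_[s,1]
    if h is None: return o+r*d["z_map"][int(round(v)),int(round(u))]
    return o+r*((h-o[2])/r[2])
E
python3 - <<'E'
from h import *
Q="big_red_center big_blue_center small_red_center small_blue_center square_red_center square_blue_center saucer_red_well saucer_blue_well toothpick_holder canister".split()
for c in ("top","scene"):
    d=manip.get_image(c); save(d["image"],f"pics/{c}.png")
    for q in Q:
        for r in manip.place_of(c,q):
            print(c,q,np.round(r["point"],3),round(r["score"],2),proj(d,r["point"]).round())
s=manip.get_state();print(s["clock"],s["position"],s["ee_rot"],s["width"],manip.pinch_z)
E
```

```text
top big_red_center [0.469 0.071 0.021] 0.97 [288. 215.]
top big_red_center [ 0.442 -0.096  0.028] 0.91 [360. 227.]
top big_red_center [ 0.284 -0.197  0.025] 0.58 [404. 295.]
top big_blue_center [ 0.449 -0.196  0.026] 0.81 [402. 225.]
top small_red_center [ 0.631 -0.088  0.019] 0.67 [354. 151.]
top small_red_center [ 0.439 -0.094  0.028] 0.66 [359. 228.]
top small_blue_center [ 0.539 -0.094  0.018] 0.58 [357. 188.]
top square_red_center [ 0.539 -0.188  0.028] 0.85 [397. 187.]
top square_red_center [ 0.447 -0.193  0.026] 0.53 [400. 225.]
top square_blue_center [ 0.641 -0.179  0.028] 0.97 [392. 147.]
top saucer_red_well [0.448 0.246 0.003] 0.66 [215. 225.]
top saucer_blue_well [0.651 0.166 0.007] 0.9 [250. 144.]
top toothpick_holder [0.641 0.059 0.   ] 0.54 [294. 149.]
top canister [0.545 0.434 0.001] 0.7 [141. 185.]
top canister [ 0.449 -0.194  0.021] 0.67 [400. 225.]
top canister [ 0.639  0.059 -0.001] 0.31 [294. 150.]
scene big_red_center [0.469 0.069 0.022] 0.97 [276. 204.]
scene big_red_center [ 0.282 -0.197  0.021] 0.85 [267. 111.]
scene big_red_center [ 0.438 -0.092  0.022] 0.56 
[... 229 characters left out ...]
541 -0.185  0.024] 0.87 [186. 155.]
scene square_red_center [ 0.534 -0.089  0.024] 0.67 [211. 176.]
scene square_blue_center [ 0.636 -0.181  0.023] 0.56 [152. 174.]
scene saucer_red_well [0.442 0.25  0.008] 0.75 [341. 254.]
scene saucer_red_well [0.542 0.427 0.004] 0.59 [369. 346.]
scene saucer_blue_well [0.657 0.165 0.006] 0.81 [233. 282.]
scene saucer_blue_well [0.545 0.432 0.003] 0.42 [370. 349.]
scene toothpick_holder [0.644 0.052 0.003] 0.63 [207. 244.]
scene canister [0.543 0.429 0.004] 0.85 [370. 347.]
scene canister [ 0.635 -0.183  0.023] 0.5 [152. 173.]
1.1 [0.13434946 0.5591191  0.20675294] [-1.38767322e-06  1.17650406e-01  9.93055073e-01  6.46529814e-05] 0.08496194043848794 0.0187
```

View pics/top.png

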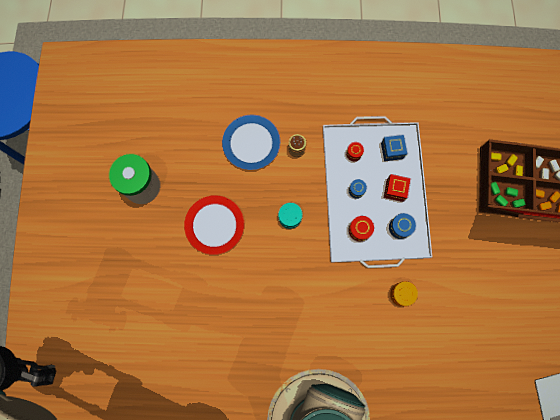

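View pics/scene.png

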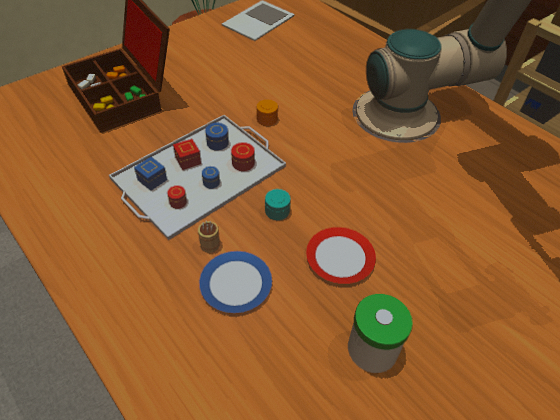

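Top view: big red (361,228), big blue (403,225), small red (355,151), small blue (358,188), squares red (398,187) and blue (395,147), and saucers red (214,225) and blue (251,143). The look-alikes are turquoise at (290,215) and orange at (404,293), both off the tray. The big red tin meant is the crimson one on the tray. The network's (288,215) and (404,295) candidates for it have the wrong colour.

```bash
cat >> h.py <<'E'
from scipy.spatial.transform import Rotation as Ro
def delta(*targets):
    s=manip.get_state(); w,x,y,z=s["ee_rot"]; R=Ro.from_quat([x,y,z,w])
    ry=R.as_matrix()[:,1]; print("t",s["clock"],"pos",np.round(s["position"],4),"yaw_y",np.degrees(np.arctan2(ry[1],ry[0])).round(1),"tz",R.as_matrix()[:,2].round(3))
    for t in targets: print(t,"->",np.round(R.inv().apply(np.array(t)-s["position"])/0.4,4).tolist())
E
python3 - <<'E'
from h import *
d=manip.get_image("top")
cv2.imwrite("pics/crop.png",cv2.resize(d["image"][110:310,180:440,::-1],None,fx=3,fy=3,interpolation=cv2.INTER_CUBIC)[:600,:780])
for n,u,v in [("bigred",361,228),("bigblue",403,225),("smred",355,151),("smblue",358,188),("sauR",214,225),("sauB",251,143),("tray",375,208)]:
    print(n,unproj(d,u,v).round(3),d["image"][v-6,u+4])
delta([.30,.25,.3],[.44,-.05,.3])
E
```

```text
bigred [ 0.436 -0.096  0.046] [195 152  54]
bigblue [ 0.444 -0.193  0.05 ] [143 148  99]
smred [ 0.624 -0.087  0.04 ] [195  32   8]
smblue [ 0.534 -0.093  0.034] [ 35  94 155]
sauR [0.447 0.248 0.005] [193 202 212]
sauB [0.653 0.165 0.006] [191 200 210]
tray [ 0.493 -0.138  0.002] [192 201 212]
t 1.15 pos [0.1343 0.5591 0.2067] yaw_y 76.5 tz [ 0.  0. -1.]
[0.3, 0.25, 0.3] -> [-0.5832, -0.6547, -0.2333]
[0.44, -0.05, 0.3] -> [-1.0987, -1.3022, -0.2333]
```

View pics/crop.png

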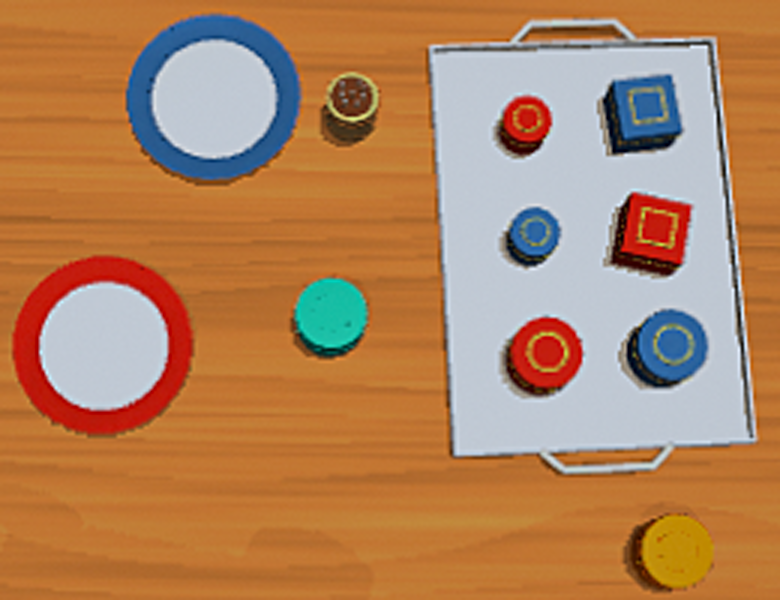

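The crop shows the crimson big red tin at crop (545,352) and the big blue at (668,345), both on the tray with brass circles. Orange and turquoise lie off the tray. I'm setting out.

carry_out --delta_pos '[[-0.05,-0.06,-0.06],[-0.13,-0.15,-0.15],[-0.21,-0.24,-0.22],[-0.29,-0.33,-0.23],[-0.37,-0.42,-0.23],[-0.45,-0.5,-0.23],[-0.52,-0.58,-0.23],[-0.56,-0.63,-0.23],[-0.58,-0.65,-0.23],[-0.58,-0.65,-0.23],[-0.58,-0.65,-0.23],[-0.58,-0.65,-0.23]]' --turn '[[0,0,0.1],[0,0,0.2],[0,0,0.3],[0,0,0.4],[0,0,0.5],[0,0,0.6],[0,0,0.7],[0,0,0.8],[0,0,0.9],[0,0,1],[0,0,1],[0,0,1]]' --claw '[-1,-1,-1,-1,-1,-1,-1,-1,-1,-1,-1,-1]' --force 40

```text
clock: 2.35
position: [0.299, 0.2527, 0.2987]
ee_rot: [-0.0, 0.37, 0.929, 0.0]
contact_force: [0.4, 0.5, -0.1]
width: 0.0853
gripper_force: 0.0
```

```bash
python3 - <<'E'
from h import *
d=manip.get_image("wrist"); save(d["image"],"pics/w1.png")
M=np.linalg.inv(d["world_to_cam"]);print("cam",M[:3,3].round(3),M[:3,2].round(3))
for q in ("saucer_red_well","saucer_blue_well","big_red_center"): 
    for r in manip.place_of("wrist",q): print(q,np.round(r["point"],4),round(r["score"],2),proj(d,r["point"]).round())
delta([.44,-.05,.3],[.46,-.09,.26])
E
```

```text
cam [0.249 0.3   0.467] [ 0.201 -0.188 -0.961]
saucer_red_well [0.4536 0.2514 0.0093] 0.94 [346. 244.]
saucer_blue_well [0.6526 0.1675 0.0095] 0.79 [382. 354.]
big_red_center [ 0.4415 -0.0937  0.0251] 0.76 [185. 373.]
big_red_center [0.4702 0.0697 0.0187] 0.59 [267. 326.]
t 2.55 pos [0.2989 0.2526 0.2986] yaw_y 46.6 tz [-0.  0. -1.]
[0.44, -0.05, 0.3] -> [-0.7761, -0.307, -0.0036]
[0.46, -0.09, 0.26] -> [-0.8812, -0.3453, 0.0964]
```

View pics/w1.png

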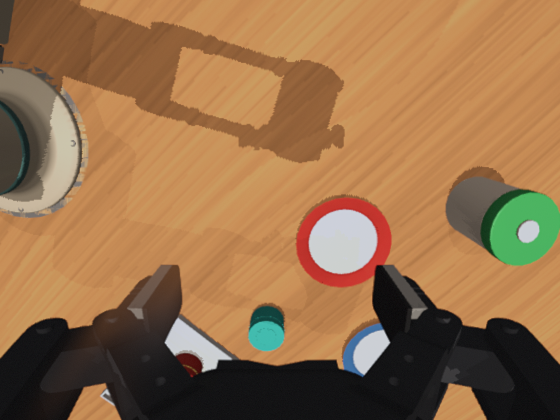

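The wrist view looks to the side of the gripper away from the tray: red saucer at (343,241), canister at (520,230), turquoise tin at (267,328), with the tray hidden at the lower left. I'll move beyond the tins so that they come into view.

carry_out --delta_pos '[[-0.08,-0.03,0],[-0.19,-0.07,0],[-0.3,-0.11,0],[-0.41,-0.15,0],[-0.52,-0.19,0],[-0.63,-0.23,0],[-0.74,-0.27,0],[-0.84,-0.31,0],[-0.92,-0.33,0],[-0.98,-0.35,0],[-0.98,-0.35,0],[-0.98,-0.35,0]]' --turn '[[0,0,0],[0,0,0],[0,0,0],[0,0,0],[0,0,0],[0,0,0],[0,0,0],[0,0,0],[0,0,0],[0,0,0],[0,0,0],[0,0,0]]' --claw '[-1,-1,-1,-1,-1,-1,-1,-1,-1,-1,-1,-1]'

```text
clock: 3.75
position: [0.487, -0.119, 0.2982]
ee_rot: [-0.001, 0.371, 0.929, 0.0]
contact_force: [-0.8, 0.0, -0.1]
width: 0.0854
gripper_force: 0.0
```

```bash
cat >> h.py <<'E'
def seg(d,guess,hgt,col,rad):
    """centre of the coloured top / white well near guess (x,y) at height hgt, metric plane fit by centroid of filled mask"""
    im=d["image"].astype(int); z=d["z_map"]; u0,v0=proj(d,[*guess,hgt]); pts=[]
    for v in range(max(0,int(v0)-70),min(420,int(v0)+70)):
        for u in range(max(0,int(u0)-70),min(560,int(u0)+70)):
            if z[v,u]<=0: continue
            p=unproj(d,u,v)
            if np.hypot(*(p[:2]-guess))<rad+.015 and abs(p[2]-hgt)<.006:
                r,g,b=im[v,u]
                ok={"r":r>g*2 and r>b*2,"b":b>r*1.3 and b>g*1.1,"w":min(r,g,b)>.8*max(r,g,b)}[col] if col!="t" else True
                if ok: pts.append(p)
    if len(pts)<15: return None
    P=np.array(pts); (c,wh,a)=cv2.minAreaRect(P[:,:2].astype(np.float32)*1000)
    return np.array(c).round(1),np.array(wh).round(),P[:,2].mean().round(4),len(pts)
E
cat > meas.py <<'E'
from h import *
import sys
T={"bigR":((.440,-.094),.047,"t",.028),"bigB":((.447,-.195),.047,"t",.028),"smR":((.633,-.087),.039,"t",.02),"smB":((.536,-.091),.039,"t",.02),
"wellR":((.448,.249),.006,"w",.052),"wellB":((.653,.166),.006,"w",.052)}
for c in sys.argv[1:]:
    d=manip.get_image(c)
    if c=="wrist": save(d["image"],"pics/w_last.png")
    for n,a in T.items(): print(c,n,seg(d,*a))
E
python3 - <<'E'
import sys;sys.argv=["m","top","scene","wrist"]
exec(open("meas.py").read())
for q in ("big_red_center","big_blue_center","small_red_center","small_blue_center"): 
    for r in manip.place_of("wrist",q)[:2]: print(q,np.round(r["point"],4),round(r["score"],2),proj(d,r["point"]).round())
delta()
E
```

```text
top bigR (array([443.2, -81.3]), array([22., 53.]), np.float64(0.0462), 167)
top bigB None
top smR (array([629., -87.]), array([39., 39.]), np.float64(0.0382), 208)
top smB (array([535.4, -91.2]), array([39., 38.]), np.float64(0.0384), 219)
top wellR (array([447.1, 248.3]), array([101., 101.]), np.float64(0.0053), 1413)
top wellB (array([654.8, 165.1]), array([102., 100.]), np.float64(0.0055), 1249)
scene bigR (array([439.3, -94.3]), array([55., 55.]), np.float64(0.0479), 345)
scene bigB (array([ 445.2, -192.4]), array([56., 56.]), np.float64(0.0477), 306)
scene smR (array([628.3, -84.6]), array([41., 37.]), np.float64(0.0398), 224)
scene smB (array([536.4, -87.7]), array([40., 39.]), np.float64(0.0396), 203)
scene wellR (array([447.2, 251. ]), array([102., 100.]), np.float64(0.0071), 1562)
scene wellB (array([654.8, 168. ]), array([102., 102.]), np.float64(0.0068), 1818)
wrist bigR (array([440.1, -97.5]), array([54., 54.]), np.float64(0.0479), 1514)
wrist bigB (array([ 446.8, -194.5]), array([54., 55.]), np.float64(0.0476), 1360)
wrist smR (array([630.2, -87.4]), array([39., 39.]), np.float64(0.0397), 631)
wrist smB (array([536.5, -91.4]), array([39., 39.]), np.float64(0.0397), 700)
wrist wellR None
wrist wellB (array([652.5, 159.3]), array([117., 112.]), np.float64(0.0076), 3888)
big_red_center [0.471  0.0663 0.0211] 0.77 [372.  64.]
big_red_center [ 0.2868 -0.1938  0.0234] 0.71 [130. 101.]
big_blue_center [ 0.4468 -0.1953  0.0246] 0.59 [216. 188.]
small_red_center [ 0.6324 -0.0874  0.022 ] 0.61 [361. 229.]
small_red_center [0.6526 0.1643 0.008 ] 0.22 [502. 119.]
small_blue_center [ 0.5386 -0.0882  0.0187] 0.8 [318. 182.]
t 4.1 pos [ 0.4868 -0.1185  0.299 ] yaw_y 46.6 tz [ 0.001 -0.    -1.   ]
```

View pics/w_last.png

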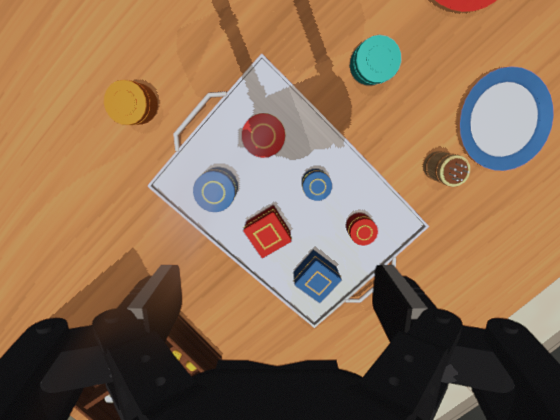

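The wrist view shows big red (263,134), big blue (215,189), small blue (317,184), small red (362,229), squares (267,233) and (317,276), and the look-alikes at (125,102) and (375,60). The three views agree on heights (48 and 40 mm tops, 6 mm wells) and, within about 3 mm, on centres. I'm going for big red first.

carry_out --delta_pos '[[0.04,-0.01,0.06],[0.08,-0.03,0.16],[0.124,-0.04,0.26],[0.124,-0.04,0.36],[0.124,-0.04,0.46],[0.124,-0.04,0.56],[0.124,-0.04,0.62],[0.124,-0.04,0.67],[0.124,-0.04,0.71],[0.124,-0.04,0.725],[0.124,-0.04,0.725],[0.124,-0.04,0.725]]' --turn '[[0,0,0],[0,0,0],[0,0,0],[0,0,0],[0,0,0],[0,0,0],[0,0,0],[0,0,0],[0,0,0],[0,0,0],[0,0,0],[0,0,0]]' --claw '[-1,-1,-1,-1,-1,-1,-1,-1,-1,-1,-1,-1]'

```text
clock: 5.3
position: [0.4408, -0.0969, 0.0094]
ee_rot: [0.001, 0.371, 0.929, 0.0]
contact_force: [0.3, 0.0, 0.3]
width: 0.0855
gripper_force: 0.0
```

```bash
python3 -c "
from h import *
delta([.440,-.096,.009])"
```

```text
t 5.3 pos [ 0.4408 -0.0969  0.0094] yaw_y 46.5 tz [ 0.001 -0.    -1.   ]
[0.44, -0.096, 0.009] -> [0.0029, 0.0002, 0.0009]
```

carry_out --delta_pos '[[0,0,0],[0,0,0],[0,0,0],[0,0,0],[0,0,0],[0,0,0],[0,0,0],[0,0,-0.03],[0,0,-0.1],[0,0,-0.2],[0,0,-0.3],[0,0,-0.35]]' --turn '[[0,0,0],[0,0,0],[0,0,0],[0,0,0],[0,0,0],[0,0,0],[0,0,0],[0,0,0],[0,0,0],[0,0,0],[0,0,0],[0,0,0]]' --claw '[1,1,1,1,1,1,1,1,1,1,1,1]' --force 40

```text
clock: 6.5
position: [0.4417, -0.0973, 0.1523]
ee_rot: [0.003, 0.371, 0.929, 0.0]
contact_force: [0.2, 0.2, -2.1]
width: 0.0539
gripper_force: 42.7
```

```bash
python3 -c "
from h import *
delta([.4472,.2497,.15],[.4472,.2497,.0125])"
```

```text
t 6.5 pos [ 0.4417 -0.0973  0.1523] yaw_y 46.5 tz [ 0.006 -0.002 -1.   ]
[0.4472, 0.2497, 0.15] -> [0.5873, 0.6387, 0.004]
[0.4472, 0.2497, 0.0125] -> [0.5892, 0.6379, 0.3478]
```

Held, since the width fits 56 mm. Carrying it to the red saucer.

carry_out --delta_pos '[[0.04,0.04,0],[0.11,0.12,0],[0.19,0.2,0],[0.27,0.29,0],[0.35,0.38,0],[0.43,0.46,0],[0.5,0.54,0],[0.55,0.6,0],[0.585,0.636,0.02],[0.585,0.636,0.06],[0.585,0.636,0.1],[0.585,0.636,0.1]]' --turn '[[0,0,0],[0,0,0],[0,0,0],[0,0,0],[0,0,0],[0,0,0],[0,0,0],[0,0,0],[0,0,0],[0,0,0],[0,0,0],[0,0,0]]' --claw '[1,1,1,1,1,1,1,1,1,1,1,1]'

```text
clock: 7.7
position: [0.4434, 0.2483, 0.1068]
ee_rot: [-0.002, 0.37, 0.929, -0.002]
contact_force: [-1.4, 0.5, -1.2]
width: 0.054
gripper_force: 42.8
```

```bash
python3 -c "
from h import *
delta([.4472,.2497,.013])
d=manip.get_image('scene');s=manip.get_state()
p=s['position'];save(d['image'][150:300,230:430].repeat(3,0).repeat(3,1),'pics/s2.png')
print(proj(d,p))
# tin in hand: red points of its side/top
P=[];im=d['image'].astype(int)
for v in range(150,300):
  for u in range(230,430):
    q=unproj(d,u,v)
    if np.hypot(*(q[:2]-p[:2]))<.045 and p[2]-.01<q[2]<p[2]+.05 and im[v,u,0]>2*im[v,u,1] and im[v,u,0]>60:P.append(q)
P=np.array(P);print(len(P),P[:,2].min(),P[:,2].max())
"
```

```text
t 7.7 pos [0.4434 0.2483 0.1068] yaw_y 46.5 tz [-0.005 -0.002 -1.   ]
[0.4472, 0.2497, 0.013] -> [-0.0051, 0.0101, 0.2345]
[346.14797416 224.01339568]
439 0.10038111092600421 0.14787157854150546
```

carry_out --delta_pos '[[0,0.005,0.03],[0,0.005,0.08],[0,0.005,0.13],[0,0.005,0.17],[0,0.005,0.19],[0,0.005,0.19],[0,0.005,0.19]]' --turn '[[0,0,0],[0,0,0],[0,0,0],[0,0,0],[0,0,0],[0,0,0],[0,0,0]]' --claw '[1,1,1,1,1,1,1]'

```text
clock: 8.45
position: [0.4477, 0.2505, 0.0333]
ee_rot: [0.0, 0.371, 0.929, 0.0]
contact_force: [-0.1, -0.1, -1.6]
width: 0.0538
gripper_force: 42.8
```

```bash
python3 -c "
from h import *
delta([.4472,.2497,.013])"
```

```text
t 8.45 pos [0.4477 0.2505 0.0333] yaw_y 46.5 tz [ 0.001  0.001 -1.   ]
[0.4472, 0.2497, 0.013] -> [-0.0005, -0.0023, 0.0507]
```

carry_out --delta_pos '[[0,-0.002,0.02],[0,-0.002,0.04],[0,-0.002,0.051],[0,-0.002,0.051],[0,-0.002,0.051],[0,-0.002,0.051],[0,-0.002,0.051],[0,-0.002,0.051],[0,-0.002,0.051],[0,-0.002,0.0],[0,-0.002,-0.1],[0,-0.002,-0.2]]' --turn '[[0,0,0],[0,0,0],[0,0,0],[0,0,0],[0,0,0],[0,0,0],[0,0,0],[0,0,0],[0,0,0],[0,0,0],[0,0,0],[0,0,0]]' --claw '[1,1,1,1,1,-0.7,-0.7,-0.7,-0.7,-0.7,-1,-1]'

```text
clock: 9.65
position: [0.4456, 0.2494, 0.1131]
ee_rot: [-0.001, 0.371, 0.929, -0.001]
contact_force: [1.6, 0.2, 0.5]
width: 0.0854
gripper_force: 0.0
```

```bash
python3 -c "
from h import *
for c in ('top','scene'):
  d=manip.get_image(c); print(c,seg(d,(.4475,.25),.050,'t',.028),seg(d,(.4475,.25),.014,'r',.072))
delta([.446,-.1935,.15],[.446,-.1935,.009])"
```

```text
top (array([434.6, 255.6]), array([37., 37.]), np.float64(0.0488), 135) (array([459.6, 249.4]), array([106., 141.]), np.float64(0.0115), 416)
scene (array([446. , 252.1]), array([58., 54.]), np.float64(0.051), 541) (array([446.8, 250.7]), array([142., 142.]), np.float64(0.0128), 1315)
t 9.75 pos [0.4504 0.2514 0.1179] yaw_y 46.5 tz [ 0.011  0.004 -1.   ]
[0.446, -0.1935, 0.15] -> [-0.758, -0.8135, -0.0853]
[0.446, -0.1935, 0.009] -> [-0.7563, -0.8172, 0.2672]
```

Big red stands within about 2 mm of the saucer's middle. Big blue is next.

carry_out --delta_pos '[[-0.04,-0.04,-0.05],[-0.12,-0.13,-0.09],[-0.2,-0.21,-0.09],[-0.28,-0.3,-0.09],[-0.36,-0.38,-0.09],[-0.44,-0.47,-0.09],[-0.52,-0.55,-0.09],[-0.6,-0.64,-0.09],[-0.67,-0.72,-0.09],[-0.73,-0.78,-0.09],[-0.758,-0.81,-0.05],[-0.758,-0.81,0]]' --turn '[[0,0,0],[0,0,0],[0,0,0],[0,0,0],[0,0,0],[0,0,0],[0,0,0],[0,0,0],[0,0,0],[0,0,0],[0,0,0],[0,0,0]]' --claw '[-1,-1,-1,-1,-1,-1,-1,-1,-1,-1,-1,-1]'

```text
clock: 10.95
position: [0.444, -0.1972, 0.1122]
ee_rot: [0.001, 0.372, 0.928, -0.001]
contact_force: [0.2, 0.5, -0.9]
width: 0.0855
gripper_force: 0.0
```

```bash
python3 -c "
from h import *
d=manip.get_image('scene'); print(seg(d,(.446,-.194),.047,'t',.028))
delta([.446,-.1935,.07],[.446,-.1935,.009])"
```

```text
(array([ 445.6, -191.9]), array([59., 52.]), np.float64(0.0476), 306)
t 11.0 pos [ 0.441  -0.1942  0.1086] yaw_y 46.3 tz [-0.005  0.003 -1.   ]
[0.446, -0.1935, 0.07] -> [-0.0084, 0.0102, 0.0965]
[0.446, -0.1935, 0.009] -> [-0.0093, 0.0104, 0.249]
```

carry_out --delta_pos '[[0,0,0.03],[0,0,0.07],[0,0,0.09],[0,0,0.1],[0,0,0.1],[0,0,0.1]]' --turn '[[0,0,0],[0,0,0],[0,0,0],[0,0,0],[0,0,0],[0,0,0]]' --claw '[-1,-1,-1,-1,-1,-1]'

```text
clock: 11.6
position: [0.4436, -0.1941, 0.0731]
ee_rot: [0.0, 0.371, 0.929, -0.0]
contact_force: [-0.2, 0.7, -0.1]
width: 0.0853
gripper_force: 0.0
```

```bash
python3 -c "
from h import *
delta([.446,-.1935,.009])"
```

```text
t 11.6 pos [ 0.4436 -0.1941  0.0731] yaw_y 46.5 tz [ 0.001 -0.    -1.   ]
[0.446, -0.1935, 0.009] -> [-0.0032, 0.0051, 0.1604]
```

carry_out --delta_pos '[[-0.003,0.005,0.06],[-0.003,0.005,0.12],[-0.003,0.005,0.15],[-0.003,0.005,0.16],[-0.003,0.005,0.16],[-0.003,0.005,0.16],[-0.003,0.005,0.16],[-0.003,0.005,0.16],[-0.003,0.005,0.16],[-0.003,0.005,0.16],[-0.003,0.005,0.16],[-0.003,0.005,0.14]]' --turn '[[0,0,0],[0,0,0],[0,0,0],[0,0,0],[0,0,0],[0,0,0],[0,0,0],[0,0,0],[0,0,0],[0,0,0],[0,0,0],[0,0,0]]' --claw '[-1,-1,-1,-1,-1,1,1,1,1,1,1,1]'

```text
clock: 12.8
position: [0.4451, -0.1932, 0.0169]
ee_rot: [-0.0, 0.371, 0.929, 0.0]
contact_force: [0.2, -0.2, -1.8]
width: 0.0539
gripper_force: 42.3
```

carry_out --delta_pos '[[0,0,-0.05],[0,0,-0.15],[0,0,-0.25],[0,0,-0.33],[0,0,-0.35],[0,0,-0.35],[0,0,-0.35]]' --turn '[[0,0,0],[0,0,0],[0,0,0],[0,0,0],[0,0,0],[0,0,0],[0,0,0]]' --claw '[1,1,1,1,1,1,1]'

```text
clock: 13.5
position: [0.4444, -0.1927, 0.1555]
ee_rot: [-0.001, 0.371, 0.929, 0.0]
contact_force: [0.1, 0.1, -1.9]
width: 0.0537
gripper_force: 42.6
```

```bash
python3 -c "
from h import *
delta([.6548,.166,.16])"
```

```text
t 13.5 pos [ 0.4444 -0.1927  0.1555] yaw_y 46.5 tz [-0.002  0.001 -1.   ]
[0.6548, 0.166, 0.16] -> [0.236, 1.0125, -0.0112]
```

carry_out --delta_pos '[[0.01,0.05,0],[0.04,0.15,0],[0.06,0.26,0],[0.09,0.37,0],[0.11,0.48,0],[0.14,0.59,0],[0.16,0.7,0],[0.19,0.8,0],[0.21,0.89,0],[0.225,0.95,0],[0.232,0.98,0],[0.236,1,0.02]]' --turn '[[0,0,0],[0,0,0],[0,0,0],[0,0,0],[0,0,0],[0,0,0],[0,0,0],[0,0,0],[0,0,0],[0,0,0],[0,0,0],[0,0,0]]' --claw '[1,1,1,1,1,1,1,1,1,1,1,1]'

```text
clock: 14.7
position: [0.6524, 0.1623, 0.1473]
ee_rot: [-0.001, 0.37, 0.929, -0.001]
contact_force: [-0.3, -0.6, -1.4]
width: 0.054
gripper_force: 42.7
```

carry_out --delta_pos '[[0,0.012,0.03],[0,0.012,0.1],[0,0.012,0.17],[0,0.012,0.24],[0,0.012,0.28],[0,0.012,0.29],[0,0.012,0.29],[0,0.012,0.29]]' --turn '[[0,0,0],[0,0,0],[0,0,0],[0,0,0],[0,0,0],[0,0,0],[0,0,0],[0,0,0]]' --claw '[1,1,1,1,1,1,1,1]'

```text
clock: 15.5
position: [0.6563, 0.1647, 0.0335]
ee_rot: [0.001, 0.371, 0.929, 0.0]
contact_force: [-1.1, -0.6, -1.7]
width: 0.0539
gripper_force: 42.7
```

```bash
python3 -c "
from h import *
delta([.6548,.166,.0125])"
```

```text
t 15.5 pos [0.6563 0.1647 0.0335] yaw_y 46.5 tz [ 0.001  0.    -1.   ]
[0.6548, 0.166, 0.0125] -> [0.005, -0.0002, 0.0525]
```

carry_out --delta_pos '[[0.004,0,0.02],[0.004,0,0.04],[0.004,0,0.052],[0.004,0,0.052],[0.004,0,0.052],[0.004,0,0.052],[0.004,0,0.052],[0.004,0,0.052],[0.004,0,0.052],[0.004,0,0.0],[0.004,0,-0.1],[0.004,0,-0.2]]' --turn '[[0,0,0],[0,0,0],[0,0,0],[0,0,0],[0,0,0],[0,0,0],[0,0,0],[0,0,0],[0,0,0],[0,0,0],[0,0,0],[0,0,0]]' --claw '[1,1,1,1,1,-0.7,-0.7,-0.7,-0.7,-0.7,-1,-1]'

```text
clock: 16.7
position: [0.6538, 0.1662, 0.1126]
ee_rot: [-0.001, 0.371, 0.929, -0.001]
contact_force: [1.1, 0.7, 0.4]
width: 0.0856
gripper_force: 0.0
```

```bash
python3 -c "
from h import *
d=manip.get_image('scene'); print(seg(d,(.655,.166),.050,'t',.028),seg(d,(.655,.166),.014,'b',.072),seg(d,(.536,-.09),.039,'t',.02))
delta([.536,-.0905,.12])"
```

```text
(array([654.4, 169.2]), array([56., 55.]), np.float64(0.0505), 596) (array([654.8, 169. ]), array([139., 140.]), np.float64(0.0123), 1358) (array([550.7, -98.1]), array([19.,  3.]), np.float64(0.0388), 15)
t 16.75 pos [0.6587 0.167  0.1213] yaw_y 46.5 tz [ 0.012  0.002 -1.   ]
[0.536, -0.0905, 0.12] -> [-0.2206, -0.678, -0.0015]
```

Big blue is centred to under 1 mm. Now small blue.

carry_out --delta_pos '[[-0.02,-0.04,-0.05],[-0.05,-0.13,-0.06],[-0.08,-0.23,-0.06],[-0.11,-0.33,-0.06],[-0.15,-0.43,-0.06],[-0.18,-0.53,-0.06],[-0.21,-0.61,-0.06],[-0.224,-0.66,-0.02],[-0.224,-0.673,0.06],[-0.224,-0.673,0.1],[-0.224,-0.673,0.1],[-0.224,-0.673,0.1]]' --turn '[[0,0,0],[0,0,0],[0,0,0],[0,0,0],[0,0,0],[0,0,0],[0,0,0],[0,0,0],[0,0,0],[0,0,0],[0,0,0],[0,0,0]]' --claw '[-1,-1,-1,-1,-1,-1,-1,-1,-1,-1,-1,-1]'

```text
clock: 17.95
position: [0.5345, -0.0907, 0.0728]
ee_rot: [0.0, 0.371, 0.929, 0.0]
contact_force: [0.0, -0.3, 0.8]
width: 0.0857
gripper_force: 0.0
```

```bash
python3 -c "
from h import *
delta([.536,-.0905,.008])"
```

```text
t 17.95 pos [ 0.5345 -0.0907  0.0728] yaw_y 46.5 tz [ 0.  0. -1.]
[0.536, -0.0905, 0.008] -> [-0.0023, 0.0028, 0.1621]
```

carry_out --delta_pos '[[-0.002,0.003,0.06],[-0.002,0.003,0.12],[-0.002,0.003,0.15],[-0.002,0.003,0.162],[-0.002,0.003,0.162],[-0.002,0.003,0.162],[-0.002,0.003,0.162],[-0.002,0.003,0.162],[-0.002,0.003,0.162],[-0.002,0.003,0.162],[-0.002,0.003,0.162],[-0.002,0.003,0.162]]' --turn '[[0,0,0],[0,0,0],[0,0,0],[0,0,0],[0,0,0],[0,0,0],[0,0,0],[0,0,0],[0,0,0],[0,0,0],[0,0,0],[0,0,0]]' --claw '[-1,-1,-1,-1,-1,1,1,1,1,1,1,1]'

```text
clock: 19.15
position: [0.5361, -0.0905, 0.009]
ee_rot: [0.001, 0.371, 0.929, 0.0]
contact_force: [-1.5, 0.3, 4.8]
width: 0.0371
gripper_force: 39.4
```

carry_out --delta_pos '[[0,0,0],[0,0,-0.02],[0,0,-0.08],[0,0,-0.18],[0,0,-0.28],[0,0,-0.38],[0,0,-0.42],[0,0,-0.43],[0,0,-0.43]]' --turn '[[0,0,0],[0,0,0],[0,0,0],[0,0,0],[0,0,0],[0,0,0],[0,0,0],[0,0,0],[0,0,0]]' --claw '[1,1,1,1,1,1,1,1,1]'

```text
clock: 20.05
position: [0.5355, -0.0903, 0.1803]
ee_rot: [0.0, 0.371, 0.929, 0.0]
contact_force: [-0.3, -0.3, -1.9]
width: 0.0372
gripper_force: 40.2
```

```bash
python3 -c "
from h import *
delta([.655,.1665,.18])"
```

```text
t 20.05 pos [ 0.5355 -0.0903  0.1803] yaw_y 46.5 tz [ 0.001 -0.    -1.   ]
[0.655, 0.1665, 0.18] -> [0.2252, 0.6713, 0.0008]
```

carry_out --delta_pos '[[0.01,0.04,0],[0.04,0.12,0],[0.07,0.21,0],[0.1,0.3,0],[0.13,0.39,0],[0.16,0.48,0],[0.19,0.56,0],[0.21,0.63,0],[0.222,0.66,0.02],[0.224,0.671,0.08],[0.224,0.671,0.15],[0.224,0.671,0.21]]' --turn '[[0,0,0],[0,0,0],[0,0,0],[0,0,0],[0,0,0],[0,0,0],[0,0,0],[0,0,0],[0,0,0],[0,0,0],[0,0,0],[0,0,0]]' --claw '[1,1,1,1,1,1,1,1,1,1,1,1]'

```text
clock: 21.25
position: [0.6535, 0.1661, 0.0925]
ee_rot: [-0.002, 0.37, 0.929, -0.001]
contact_force: [0.7, -0.7, -1.0]
width: 0.037
gripper_force: 40.3
```

carry_out --delta_pos '[[0,0,0.02],[0,0,0.03],[0,0,0.03],[0,0,0.03],[0,0,0.03]]' --turn '[[0,0,0],[0,0,0],[0,0,0],[0,0,0],[0,0,0]]' --claw '[1,1,1,1,1]'

```text
clock: 21.75
position: [0.6563, 0.1661, 0.0853]
ee_rot: [0.001, 0.371, 0.929, 0.001]
contact_force: [-0.8, -0.3, -0.9]
width: 0.0371
gripper_force: 40.3
```

```bash
python3 -c "
from h import *
delta([.655,.1665,.057])
d=manip.get_image('scene'); save(d['image'][200:320,150:310].repeat(4,0).repeat(4,1),'pics/s3.png'); p=manip.get_state()['position']
print(seg(d,(.655,.167),p[2]+.031,'b',.02))"
```

```text
t 21.75 pos [0.6563 0.1661 0.0853] yaw_y 46.5 tz [ 0.003  0.    -1.   ]
[0.655, 0.1665, 0.057] -> [0.0031, -0.0016, 0.0709]
(array([645.9, 176. ]), array([32.,  9.]), np.float64(0.1159), 58)
```

View pics/s3.png

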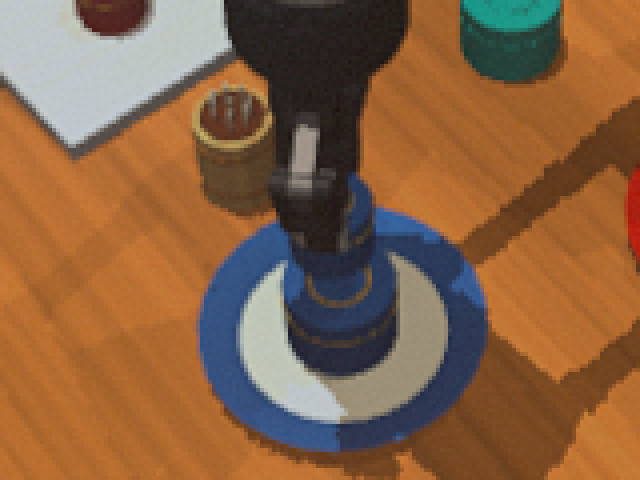

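The small blue tin hangs upright in the gripper over big blue's axis (crop 340,270). Lowering and letting go.

carry_out --delta_pos '[[0.002,-0.001,0.02],[0.002,-0.001,0.04],[0.002,-0.001,0.06],[0.002,-0.001,0.07],[0.002,-0.001,0.072],[0.002,-0.001,0.072],[0.002,-0.001,0.072]]' --turn '[[0,0,0],[0,0,0],[0,0,0],[0,0,0],[0,0,0],[0,0,0],[0,0,0]]' --claw '[1,1,1,1,1,1,1]'

```text
clock: 22.5
position: [0.6537, 0.1662, 0.0561]
ee_rot: [-0.0, 0.371, 0.929, -0.0]
contact_force: [-3.7, 0.1, 7.7]
width: 0.0371
gripper_force: 41.1
```

carry_out --delta_pos '[[0,0,0],[0,0,0],[0,0,0],[0,0,0],[0,0,-0.02],[0,0,-0.07],[0,0,-0.15],[0,0,-0.25],[0,0,-0.32],[0,0,-0.32]]' --turn '[[0,0,0],[0,0,0],[0,0,0],[0,0,0],[0,0,0],[0,0,0],[0,0,0],[0,0,0],[0,0,0],[0,0,0]]' --claw '[-0.6,-0.6,-0.6,-0.6,-0.6,-0.6,-1,-1,-1,-1]'

```text
clock: 23.5
position: [0.6577, 0.1668, 0.1894]
ee_rot: [0.005, 0.371, 0.929, 0.003]
contact_force: [-0.2, 0.4, 1.0]
width: 0.0855
gripper_force: 0.0
```

```bash
python3 -c "
from h import *
d=manip.get_image('scene'); print(seg(d,(.655,.166),.086,'t',.02),seg(d,(.655,.166),.014,'b',.072),seg(d,(.629,-.087),.039,'t',.02))
delta([.629,-.0868,.12])"
```

```text
(array([653.9, 168.2]), array([41., 39.]), np.float64(0.0868), 338) (array([654.9, 169.4]), array([141., 140.]), np.float64(0.0123), 1303) (array([628.9, -84.5]), array([40., 38.]), np.float64(0.0398), 222)
t 23.55 pos [0.6562 0.1666 0.1865] yaw_y 46.5 tz [ 0.006  0.001 -1.   ]
[0.629, -0.0868, 0.12] -> [-0.3862, -0.507, 0.1652]
```

Small blue sits within about 1.5 mm of the axis. The last tin is small red.

carry_out --delta_pos '[[-0.04,-0.05,0],[-0.11,-0.14,0],[-0.18,-0.23,0],[-0.25,-0.33,0],[-0.32,-0.42,0],[-0.37,-0.48,0.03],[-0.388,-0.504,0.09],[-0.388,-0.504,0.17],[-0.388,-0.504,0.24],[-0.388,-0.504,0.28],[-0.388,-0.504,0.28],[-0.388,-0.504,0.28]]' --turn '[[0,0,0],[0,0,0],[0,0,0],[0,0,0],[0,0,0],[0,0,0],[0,0,0],[0,0,0],[0,0,0],[0,0,0],[0,0,0],[0,0,0]]' --claw '[-1,-1,-1,-1,-1,-1,-1,-1,-1,-1,-1,-1]'

```text
clock: 24.75
position: [0.6278, -0.0866, 0.0704]
ee_rot: [-0.001, 0.371, 0.929, -0.0]
contact_force: [0.8, -0.1, 1.2]
width: 0.0852
gripper_force: 0.0
```

```bash
python3 -c "
from h import *
delta([.629,-.0868,.01])"
```

```text
t 24.75 pos [ 0.6278 -0.0866  0.0704] yaw_y 46.5 tz [-0.002  0.001 -1.   ]
[0.629, -0.0868, 0.01] -> [-0.0027, 0.0018, 0.1511]
```

carry_out --delta_pos '[[-0.002,0.002,0.06],[-0.002,0.002,0.11],[-0.002,0.002,0.14],[-0.002,0.002,0.151],[-0.002,0.002,0.151],[-0.002,0.002,0.151],[-0.002,0.002,0.151],[-0.002,0.002,0.151],[-0.002,0.002,0.151],[-0.002,0.002,0.151],[-0.002,0.002,0.151],[-0.002,0.002,0.151]]' --turn '[[0,0,0],[0,0,0],[0,0,0],[0,0,0],[0,0,0],[0,0,0],[0,0,0],[0,0,0],[0,0,0],[0,0,0],[0,0,0],[0,0,0]]' --claw '[-1,-1,-1,-1,-1,1,1,1,1,1,1,1]'

```text
clock: 25.95
position: [0.6348, -0.0878, 0.0174]
ee_rot: [0.006, 0.371, 0.929, 0.001]
contact_force: [-1.9, 0.9, 25.4]
width: 0.018
gripper_force: 38.0
```

carry_out --delta_pos '[[0,0,0],[0,0,-0.02],[0,0,-0.08],[0,0,-0.18],[0,0,-0.28],[0,0,-0.38],[0,0,-0.42],[0,0,-0.43],[0,0,-0.43]]' --turn '[[0,0,0],[0,0,0],[0,0,0],[0,0,0],[0,0,0],[0,0,0],[0,0,0],[0,0,0],[0,0,0]]' --claw '[1,1,1,1,1,1,1,1,1]'

```text
clock: 26.85
position: [0.6293, -0.0867, 0.1828]
ee_rot: [0.0, 0.371, 0.929, 0.0]
contact_force: [-0.3, 1.0, -0.2]
width: 0.0
gripper_force: 0.0
```

```bash
python3 -c "
from h import *
d=manip.get_image('scene'); print(seg(d,(.4465,.2505),.050,'t',.028),seg(d,(.4475,.25),.014,'r',.072))
d=manip.get_image('top'); print(seg(d,(.4465,.2505),.050,'t',.028),seg(d,(.4475,.25),.014,'r',.072))
delta([.4467,.2505,.18])"
```

```text
(array([445.5, 252.8]), array([57., 55.]), np.float64(0.051), 544) (array([446. , 250.7]), array([143., 142.]), np.float64(0.0128), 1355)
None (array([479.2, 262.6]), array([ 73., 142.]), np.float64(0.0115), 510)
t 26.95 pos [ 0.6283 -0.0865  0.1809] yaw_y 46.5 tz [-0.003  0.001 -1.   ]
[0.4467, 0.2505, 0.18] -> [0.9094, 0.2984, 0.0045]
```

The grasp slipped: the fingers shut to 18 mm, then empty. I'll look.

```bash
python3 -c "
from h import *
d=manip.get_image('scene'); save(d['image'][110:260,90:290].repeat(4,0).repeat(4,1)[:600,:800],'pics/s4.png')
for c in ('scene','top'):
  d=manip.get_image(c)
  for q in ('small_red_center','square_red_center','square_blue_center'):
    for r in manip.place_of(c,q)[:2]: print(c,q,np.round(r['point'],3),round(r['score'],2))
print(seg(manip.get_image('scene'),(.63,-.087),.039,'t',.03))
"
```

```text
scene small_red_center [ 0.634 -0.085  0.022] 0.71
scene square_red_center [ 0.54  -0.186  0.026] 0.72
scene square_blue_center [ 0.639 -0.181  0.023] 0.92
scene square_blue_center [0.543 0.429 0.003] 0.32
top small_red_center [0.656 0.164 0.063] 0.71
(array([630.7, -84.8]), array([38., 40.]), np.float64(0.0398), 220)
```

View pics/s4.png

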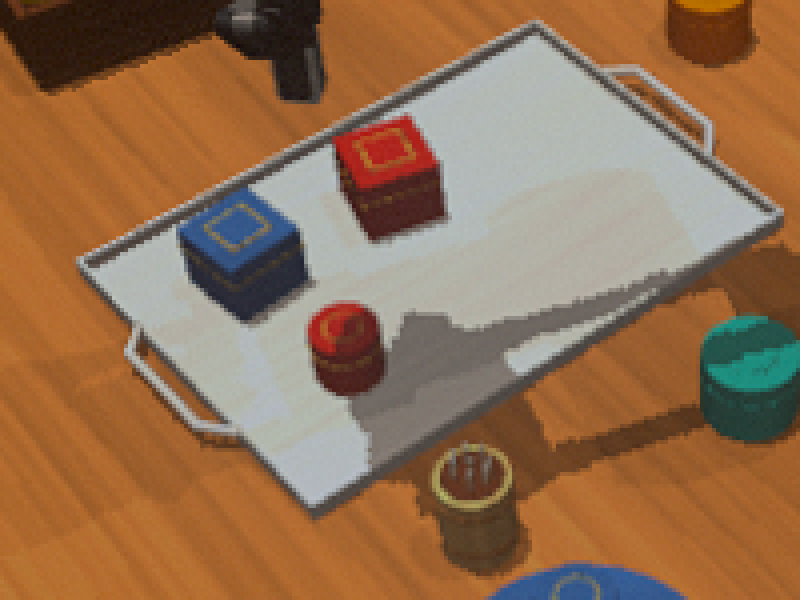

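The small red tin is still upright at crop (347,345), about 2 mm from its old place, and the squares are untouched. The pads had caught only its top edge, so I'll regrip lower.

carry_out --delta_pos '[[0,0,0],[0,0,0],[0,0,0],[0,0,0],[0,0,0],[-0.003,0.002,0.05],[-0.003,0.002,0.13],[-0.003,0.002,0.21],[-0.003,0.002,0.27],[-0.003,0.002,0.28],[-0.003,0.002,0.28],[-0.003,0.002,0.28]]' --turn '[[0,0,0],[0,0,0],[0,0,0],[0,0,0],[0,0,0],[0,0,0],[0,0,0],[0,0,0],[0,0,0],[0,0,0],[0,0,0],[0,0,0]]' --claw '[-1,-1,-1,-1,-1,-1,-1,-1,-1,-1,-1,-1]'

```text
clock: 28.65
position: [0.6321, -0.0873, 0.0722]
ee_rot: [0.001, 0.371, 0.929, 0.0]
contact_force: [-0.0, -0.3, 0.1]
width: 0.0857
gripper_force: 0.0
```

```bash
python3 -c "
from h import *
print(manip.get_state()['width']);delta([.6305,-.087,.003])"
```

```text
0.08565466743723811
t 28.65 pos [ 0.6321 -0.0873  0.0722] yaw_y 46.5 tz [ 0.003 -0.001 -1.   ]
[0.6305, -0.087, 0.003] -> [0.0038, -0.0025, 0.173]
```

carry_out --delta_pos '[[0.002,0,0.06],[0.002,0,0.12],[0.002,0,0.15],[0.002,0,0.165],[0.002,0,0.173],[0.002,0,0.173],[0.002,0,0.173],[0.002,0,0.173],[0.002,0,0.173],[0.002,0,0.173],[0.002,0,0.173],[0.002,0,0.173]]' --turn '[[0,0,0],[0,0,0],[0,0,0],[0,0,0],[0,0,0],[0,0,0],[0,0,0],[0,0,0],[0,0,0],[0,0,0],[0,0,0],[0,0,0]]' --claw '[-1,-1,-1,-1,-1,1,1,1,1,1,1,1]'

```text
clock: 29.85
position: [0.6311, -0.0867, 0.0026]
ee_rot: [0.001, 0.371, 0.929, 0.0]
contact_force: [0.1, 0.2, 6.0]
width: 0.0382
gripper_force: 40.3
```

carry_out --delta_pos '[[0,0,0],[0,0,-0.02],[0,0,-0.08],[0,0,-0.18],[0,0,-0.28],[0,0,-0.38],[0,0,-0.42],[0,0,-0.44],[0,0,-0.44],[0,0,-0.44]]' --turn '[[0,0,0],[0,0,0],[0,0,0],[0,0,0],[0,0,0],[0,0,0],[0,0,0],[0,0,0],[0,0,0],[0,0,0]]' --claw '[1,1,1,1,1,1,1,1,1,1]'

```text
clock: 30.85
position: [0.6293, -0.0862, 0.176]
ee_rot: [-0.001, 0.371, 0.929, -0.0]
contact_force: [-1.0, -0.4, -1.2]
width: 0.038
gripper_force: 40.2
```

```bash
python3 -c "
from h import *
delta([.4463,.2507,.18])"
```

```text
t 30.85 pos [ 0.6293 -0.0862  0.176 ] yaw_y 46.5 tz [-0.003  0.001 -1.   ]
[0.4463, 0.2507, 0.18] -> [0.9116, 0.2958, -0.0081]
```

carry_out --delta_pos '[[0.05,0.02,0],[0.14,0.05,0],[0.24,0.08,0],[0.34,0.11,0],[0.44,0.14,0],[0.54,0.18,0],[0.64,0.21,0],[0.74,0.24,0],[0.82,0.27,0],[0.88,0.285,0],[0.905,0.295,0],[0.913,0.297,0.03]]' --turn '[[0,0,0],[0,0,0],[0,0,0],[0,0,0],[0,0,0],[0,0,0],[0,0,0],[0,0,0],[0,0,0],[0,0,0],[0,0,0],[0,0,0]]' --claw '[1,1,1,1,1,1,1,1,1,1,1,1]'

```text
clock: 32.05
position: [0.4471, 0.2525, 0.1657]
ee_rot: [0.001, 0.37, 0.929, 0.001]
contact_force: [-0.3, 0.3, -1.5]
width: 0.0381
gripper_force: 40.2
```

carry_out --delta_pos '[[0,0,0.05],[0,0,0.12],[0,0,0.18],[0,0,0.21],[0,0,0.22],[0,0,0.22],[0,0,0.22],[0,0,0.22]]' --turn '[[0,0,0],[0,0,0],[0,0,0],[0,0,0],[0,0,0],[0,0,0],[0,0,0],[0,0,0]]' --claw '[1,1,1,1,1,1,1,1]'

```text
clock: 32.85
position: [0.4482, 0.2514, 0.0786]
ee_rot: [0.001, 0.371, 0.929, 0.001]
contact_force: [-0.4, 0.1, -0.4]
width: 0.038
gripper_force: 40.3
```

```bash
python3 -c "
from h import *
delta([.4463,.2507,.051])"
```

```text
t 32.85 pos [0.4482 0.2514 0.0786] yaw_y 46.5 tz [ 0.002  0.001 -1.   ]
[0.4463, 0.2507, 0.051] -> [0.0022, -0.0047, 0.0689]
```

carry_out --delta_pos '[[0.002,-0.003,0.02],[0.002,-0.003,0.04],[0.002,-0.003,0.055],[0.002,-0.003,0.065],[0.002,-0.003,0.07],[0.002,-0.003,0.07],[0.002,-0.003,0.07]]' --turn '[[0,0,0],[0,0,0],[0,0,0],[0,0,0],[0,0,0],[0,0,0],[0,0,0]]' --claw '[1,1,1,1,1,1,1]'

```text
clock: 33.55
position: [0.4453, 0.2507, 0.0496]
ee_rot: [-0.0, 0.371, 0.929, -0.0]
contact_force: [-2.9, -0.4, 4.0]
width: 0.038
gripper_force: 40.5
```

In contact at 4 N. Releasing and lifting.

carry_out --delta_pos '[[0,0,0],[0,0,0],[0,0,0],[0,0,0],[0,0,-0.02],[0,0,-0.07],[0,0,-0.15],[0,0,-0.25],[0,0,-0.35],[0,0,-0.4],[0,0,-0.4],[0,0,-0.4]]' --turn '[[0,0,0],[0,0,0],[0,0,0],[0,0,0],[0,0,0],[0,0,0],[0,0,0],[0,0,0],[0,0,0],[0,0,0],[0,0,0],[0,0,0]]' --claw '[-0.6,-0.6,-0.6,-0.6,-0.6,-0.6,-1,-1,-1,-1,-1,-1]'

```text
clock: 34.75
position: [0.4456, 0.2508, 0.2097]
ee_rot: [0.0, 0.371, 0.929, 0.0]
contact_force: [-0.7, -0.4, -0.7]
width: 0.0852
gripper_force: 0.0
```

```bash
python3 -c "
from h import *
d=manip.get_image('scene'); save(d['image'][140:390,130:430].repeat(2,0).repeat(2,1),'pics/s5.png')
print(seg(d,(.4465,.2505),.086,'t',.02),seg(d,(.4475,.25),.014,'r',.072))
print(seg(d,(.655,.166),.086,'t',.02),seg(d,(.655,.166),.014,'b',.072))
print(manip.get_state()['width'])
for q in ('toothpick_holder','canister','square_red_center','square_blue_center'):print(q,np.round(manip.place_of('scene',q)[0]['point'],3))
"
```

```text
(array([445.7, 251.9]), array([42., 37.]), np.float64(0.0869), 289) (array([449.8, 252.9]), array([141., 142.]), np.float64(0.0127), 1232)
(array([654.1, 168. ]), array([39., 39.]), np.float64(0.0869), 334) (array([655. , 170.1]), array([140., 140.]), np.float64(0.0124), 1337)
0.08553763350523935
toothpick_holder [0.641 0.05  0.001]
canister [0.544 0.43  0.004]
square_red_center [ 0.541 -0.184  0.026]
square_blue_center [ 0.638 -0.181  0.023]
```

View pics/s5.png

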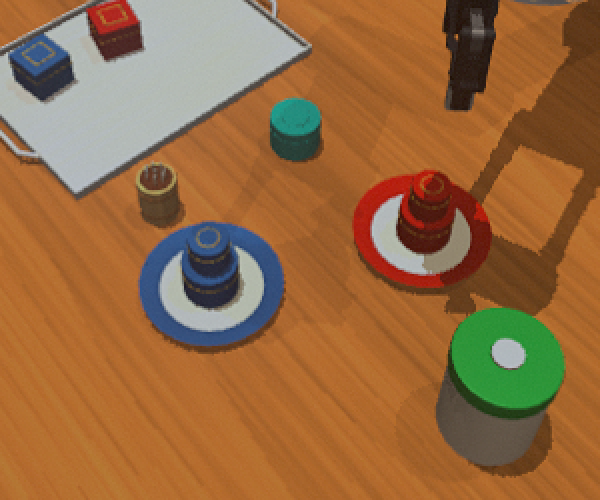

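Both stacks stand: blue at (210,260), red at (427,215). The small red tin looks slightly to one side, so I'll check its axis with a circle fit.

```bash
python3 -c "
from h import *
from scipy.optimize import least_squares
def cyl(d,g,z0,z1,R):
  P=[];u0,v0=map(int,proj(d,[*g,.05]))
  for v in range(v0-35,v0+35):
    for u in range(u0-35,u0+35):
      p=unproj(d,u,v)
      if z0<p[2]<z1 and abs(np.hypot(*(p[:2]-g))-R)<.012:P.append(p[:2])
  P=np.array(P); r=least_squares(lambda c:np.hypot(*(P-c).T)-R,g,loss='soft_l1',f_scale=.001)
  return (r.x*1000).round(1),len(P)
d=manip.get_image('scene')
for n,g in (('R',(.446,.251)),('B',(.654,.168))):
  print(n,'big',cyl(d,g,.015,.044,.028),'small',cyl(d,g,.056,.082,.02),seg(d,g,.006,'w',.052))
delta()
"
```

```text
R big (array([444.6, 252.4]), 231) small (array([444.8, 251. ]), 162) (array([472. , 237.5]), array([100.,  45.]), np.float64(0.0074), 486)
B big (array([654.1, 167.8]), 229) small (array([654.1, 167.3]), 164) (array([659.5, 177.1]), array([107., 102.]), np.float64(0.0068), 983)
t 35.05 pos [0.4452 0.2506 0.2083] yaw_y 46.5 tz [-0.002 -0.001 -1.   ]
```

Small red is within 1.5 mm of big red's axis, and the stack is within about 5 mm of the saucer's middle. Handing in.

```bash
python3 -c "
from rig import manip
print(manip.sign_off())"
```

```text
the job is handed in; nothing more can be done
None
```

Job handed in at about 35 s: both colour-matched stacks stand upright and released, by my last camera measurements within about 5 mm of the saucer middles and 1.5 mm tin on tin (small red needed a second grasp), with the square tins, toothpick holder and canister in place to within measurement error; the hand-in returned no verdict.

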